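# Set the forge burner's gas valve half open

### The job

Two short pipe runs with the same kind of quarter-turn valve stand on the smithy bench: one ends in the wide flared bell of the forge burner, the other in a thin ribbed hose tail. Open the burner's valve half way for lighting, turning it anticlockwise from nearly closed until its T-bar stands at 45 degrees to the pipe, and let go. Leave the hose line's valve as it is set.

Things in the scene. Friction and masses are not known exactly. Their poses are not given: they have to be found in the camera images.
- burner_valve_grip (a point): Grip point of the handle to turn, on its upright axis, 116 mm above the bench: middle of a steel T-bar 90 long, 14 wide, 26 high (z 100 to 126 mm), x axis along the bar, z up. Below it a brass valve 40 wide, top at 82 mm, on a fixed pipe (axis at 55 mm) that ends, 180 mm from the valve on the side away from the robot, in a flared bell 66 wide. Place and heading vary.
- burner_valve (a joint): Opening of that valve, rad: 0 closed (T-bar square across the pipe), pi/2 fully open (bar along the pipe), stops at both. Grows as the bar turns anticlockwise seen from above. Starts between 0 and 0.3; about 0.15 N m of friction, stays where it is left.
- air_valve_end (a point): End of the T-bar of the other valve, to be left alone: same valve and bar, on the pipe run that ends in a ribbed brass hose tail 25 mm wide. The point is 45 mm from that valve's axis, x axis outward along the bar, 116 mm above the bench. It may be set anywhere from closed to open.

How it is judged (in metres and radians):
At the end, for the whole second after the job is handed in: The burner's valve stands still at 45 degrees, within 12 degrees either way (0.576 to 0.995 rad); the other valve's bar end is within 10 mm of where it was (value of joint burner_valve between 0.576 and 0.995 rad and velocity of joint burner_valve between -0.05 and 0.05 rad/s and distance of air_valve_end from where it was at the start of the episode below 0.01 m); the robot touches nothing.
It fails at once if the other valve is turned (its bar end moves more than 10 mm) (distance of air_valve_end from where it was at the start of the episode above 0.01 m).
It also fails if it takes over 27 s, if anything falls off the work surface, if the arm or the gripper's body presses on something with over 40 N, if the wrist force passes 120 N, or if a joint passes its speed limit or range.

### The arm

A 7-joint arm with a two-finger parallel gripper is mounted at the origin on the work surface. World frame = base frame: x ahead of the robot, y to its left, z up, the work surface at z = 0. Lengths are in mm, angles in rad, forces in N, time in s.
With the tool pointing down it reaches from about 425 to 975 mm from the base axis. Payload 16.7 kg.
Tool frame: the origin (TCP) lies between the finger pads; the fingertips stand 22 mm ahead of it and the grasp point (between the pads) lies 3 mm ahead of it; z points along the fingers, y is the direction in which the jaws open and shut (so a half turn about z gives the same grasp; the last joint's range is limited). The gripper opens to 85 mm and grips with 20 to 120 N. Pads are 22 mm wide; open, the fingers measure 114 mm over their backs; the gripper's body (76 mm by 85 mm) begins 54 mm behind the grasp point. The pads swing forward as they close: fully open they stand 13 mm farther back than shut.
Start: joints at [1.004, 0.426, 0.074, 1.606, -0.034, 1.111, -0.067], TCP at [273.23, -617.19, 253.302] pointing down, gripper open.
Joint ranges: [-2.85, 2.85], [-0.5, 2.14], [-1.23, 1.37], [0.21, 2.46], [-1.02, 4.16], [0.16, 2.05], [-2.73, 2.73]. Speed limits (rad/s): [1.89, 1.89, 2.39, 2.39, 3.01, 3.01, 3.01].

### API

Orientations are given as [roll, pitch, yaw] about the fixed x, y, z axes, in that order (R = Rz(yaw) Ry(pitch) Rx(roll)).
In Python, from workcell import robot gives the robot as it stands. Calls block until the motion is done:
- robot.reach(position, orientation): joint-space move of the TCP to a pose.
- robot.move_straight(position, rot=None, speed=150, until_force=None): straight line of the TCP; rot=None keeps the orientation; speed is the mean speed in mm/s. With until_force (N) it stops when the force on the tool has changed by that much, and returns True; else False.
- robot.goto_joints(angles): joint-space move.
- robot.open_gripper() and robot.grab(): open the fingers fully, or close them until they stop; the grip force is fixed at half the most.
- robot.wait(seconds).
- robot.solve_ik(position, orientation): joint angles nearest the present ones, or None.
- robot.grab_frame(name): name is "side" or "top"; returns a dict with "pixels" (384x512x3 uint8, red, green, blue), "range_z" (384x512 float32, mm along the optical axis (not along the pixel's ray), 0 where there is no reading), "intrinsics" (3x3 intrinsics, pixels), "camera_from_world" (4x4, takes a point from world to camera coordinates). Camera axes: x right, y up, looking along -z (the intrinsics and any distortion apply to the point x, -y, -z); pixel columns grow to the right and rows downward; lengths in mm; the calibration is good to about 2 mm. A picture is of the moment at which its call begins.
A pose or a line that the arm cannot do raises robot.Unreachable and nothing moves.
- robot.finish_job(): hands the job in, once; it reports no verdict.
Readings, each from a call of its own:
- robot.current_t(): time.
- robot.current_qpos(): joint angles.
- robot.current_joint_velocities(): joint speeds.
- robot.current_effort(): joint torques, N m.
- robot.current_tcp_pos(): TCP position.
- robot.current_ee_rot(): TCP orientation.
- robot.current_force(): force on the tool from outside, world axes, zero at the start.
- robot.current_ft_torque(): the same for the moment, N m.
- robot.current_finger_gap(): finger opening in mm.
Only numpy, scipy, OpenCV 4.12 (cv2) and the standard library are available. Lean on these libraries where they do the work, as an engineer would, in place of code of your own. Each camera call takes 0.05 s, during which the arm holds its last target. There are 200 camera calls.

## Working session

There is one attempt and no reset: what is moved stays moved. The work goes in short steps, each a Python script; the robot and the scene stay as the last script left them, time stands still between calls to the robot, and variables do not carry over. Pictures are saved under pics/ and viewed, about 8 in all and at most 12, crops included, and the job is handed in when it is done.

```bash
mkdir -p pics; cat > h.py <<'E'
import numpy as np, cv2
from workcell import robot
def world(f):
    d=f["range_z"].astype(float); K=f["intrinsics"]; v,u=np.mgrid[:384,:512]
    p=np.stack([(u-K[0,2])/K[0,0]*d, -(v-K[1,2])/K[1,1]*d, -d, np.ones_like(d)],-1)
    w=p@np.linalg.inv(f["camera_from_world"]).T
    w=w[...,:3]; w[d==0]=np.nan
    return w
E
python3 - <<'E'
from h import *
a=[]
for n in("top","side"):
    f=robot.grab_frame(n); np.savez("%s0.npz"%n,**f); cv2.imwrite(f"pics/{n}0.png",f["pixels"][...,::-1])
    w=world(f); print(n,np.linalg.inv(f["camera_from_world"])[:3,3],f["intrinsics"].tolist())
    m=(w[...,2]>95)&(w[...,2]<140)
    c,l,s,ce=cv2.connectedComponentsWithStats(m.astype(np.uint8))
    for i in range(1,c):
        if s[i,4]>30:
            q=w[l==i]; print(s[i],q.min(0).round(),q.max(0).round())
print(robot.current_t())
E
```

```text
top [440.15149748  38.57556987 924.60421027] [[420.67979759131714, 0.0, 255.90776560437465], [0.0, 420.67979759131714, 194.11958769535806], [0.0, 0.0, 1.0]]
[345 136  32  41 388] [ 578. -230.   95.] [ 656. -173.  130.]
[134 210  49  11 401] [485. 146.  96.] [505. 235. 129.]
side [490.71990645 610.48374426 623.86750322] [[370.61481090036006, 0.0, 249.61759826773383], [0.0, 370.61481090036006, 192.74479958116203], [0.0, 0.0, 1.0]]
[   0    2  239   41 2298] [  760. -1626.    95.] [ 1812. -1030.   140.]
[245   3  13  10 109] [  656. -1615.    95.] [  724. -1587.   140.]
[261   3  17  10 132] [  547. -1622.    95.] [  634. -1589.   139.]
[281   3  16  10 134] [  443. -1622.    95.] [  525. -1590.   140.]
[300   3  17  10 134] [  335. -1618.    95.] [  422. -1591.   140.]
[320   3  17  10 140] [  228. -1626.    95.] [  315. -1587.   140.]
[371   3   7   8  41] [   13. -1616.   103.] [   45. -1596.   138.]
[381   3  17  10 142] [  -93. -1619.    96.] [   -9. -1591.   140.]
[402   3  16  10 135] [ -195. -1616.    96.] [ -116. -1587.   140.]
[423   3  89  43 955] [ -586. -1624.    95.] [ -230. -1075.   140.]
[240  21   6  11  60] [  686. -1248.    96.] [  711. -1227.   139.]
[255  21   3  11  32] [  630. -1253.    95.] [  640. -1237.   140.]
[411  23   9  11  67] [ -112. -1258.    95.] [  -84. -1226.   139.]
[397  77  10  15  67] [  89. -686.   95.] [ 103. -590.  124.]
[384  82   9  15  66] [ 141. -643.   95.] [ 152. -549.  125.]
[404  92  10  10  52] [  90. -563.   95.] [ 103. -511.  125.]
[218 135  29  20 327] [ 579. -229.   95.] [ 658. -170.  129.]
[472 188  40  50 896] [ 44. -42.  95.] [ 86.  73. 140.]
[268 244  12  49 421] [485. 148.  96.] [504. 238. 128.]
0.1
```

View pics/top0.png

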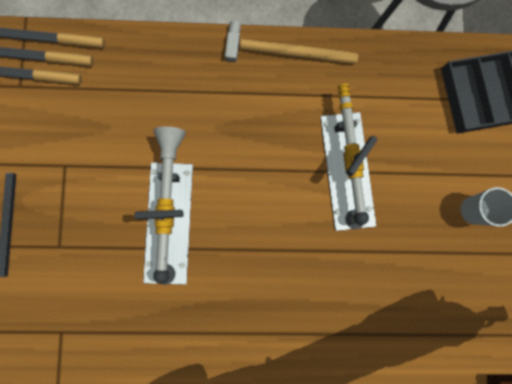

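View pics/side0.png

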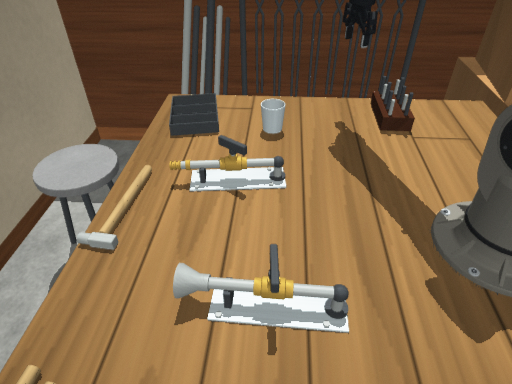

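The top picture shows the burner's flared bell at about (170,135), its valve at (164,214) and its bar nearly square across the pipe. The hose-tail run is on the right, with its valve at about (353,160). The side picture agrees: bell at (190,280), bar at (274,268).

```bash
cat >> h.py <<'E'
def measure(fs):
    out={}
    for n,f in fs.items():
        w=world(f); near=np.hypot(w[...,0]-495,w[...,1]-191)<60
        q=w[near&(w[...,2]>119)&(w[...,2]<132)]
        r=cv2.minAreaRect(q[:,:2].astype(np.float32)); 
        c=q[:,:2].mean(0); ax=np.linalg.svd(q[:,:2]-c)[2][0]; ax*=np.sign(ax[1])
        # pipe: top ridge between valve and bell, and on the near side
        P=w[(abs(w[...,1]-191)<45)&(w[...,2]>58)&(w[...,2]<78)&(abs(w[...,0]-495)>30)&(w[...,0]>420)&(w[...,0]<615)]
        pc=P[:,:2].mean(0); pa=np.linalg.svd(P[:,:2]-pc)[2][0]; pa*=np.sign(pa[0])
        h=np.arctan2(pa[1],pa[0]); b=np.arctan2(ax[1],ax[0])
        print(n,"bar c",c.round(1),"rect",np.round(r[0],1),np.round(r[1],1),"z",np.median(q[:,2]).round(1),"bar deg",np.degrees(b).round(1),
          "pipe c",pc.round(1),"head",np.degrees(h).round(1),len(P),"open",round(b-h-np.pi/2,3))
E
python3 - <<'E'
from h import *
measure({n:dict(np.load(n+"0.npz")) for n in("top","side")})
print(robot.current_ee_rot())
for y in (0,np.pi/2,-np.pi/2,np.pi): print(y,robot.solve_ik([495,191,250],[np.pi,0,y]))
E
```

```text
top bar c [495.1 190.9] rect [495.3 191.2] [14.  88.3] z 124.8 bar deg 93.8 pipe c [524.  189.9] head -1.2 687 open 0.088
side bar c [494.5 196.7] rect [494.4 192.9] [13.7 88.8] z 125.3 bar deg 93.7 pipe c [524.6 195.1] head -1.4 763 open 0.089
[-3.14044174e+00  7.46794670e-05  4.16803310e-01]
0 [ 0.18094896  0.27990965 -0.78481938  1.89454415  0.22604068  1.05750062
 -2.26727481]
1.5707963267948966 [ 0.28505719  0.3141024  -0.91886679  1.88965587  0.28305674  1.07452295
 -0.74708633]
-1.5707963267948966 [ 0.36149932  0.34807718 -1.02353061  1.88631466  0.33431673  1.09232058
  2.34883218]
3.141592653589793 [ 0.34563939  0.34021088 -1.00122705  1.88698936  0.32283116  1.08811689
  0.78828864]
```

```bash
python3 - <<'E'
from h import *
pi=np.pi; y=np.radians(93.8)
robot.reach([495.3,191.2,280],[pi,0,y-.2]); print(robot.current_t(),robot.current_tcp_pos())
robot.move_straight([495.3,191.2,280],[pi,0,y]); print("rot time",robot.current_t(),robot.current_ee_rot())
robot.move_straight([495.3,191.2,170]); 
print(robot.move_straight([495.3,191.2,119],speed=60,until_force=15))
print(robot.current_t(),robot.current_tcp_pos(),robot.current_force())
fs={n:robot.grab_frame(n) for n in("top","side")}
cv2.imwrite("pics/s1.png",fs["side"]["pixels"][180:384,150:400,::-1].repeat(2,0).repeat(2,1))
E
```

```text
3.05 [495.64939301 190.47347514 279.87560791]
rot time 3.4 [-3.14131278e+00 -1.59318787e-04  1.63267517e+00]
False
5.2833 [495.48236597 191.38261428 119.28881684] [-0.37217691 -0.73750425  0.33584738]
```

View pics/s1.png

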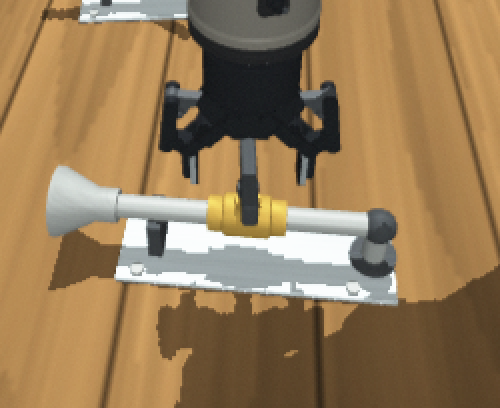

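The crop shows the open fingers at about (190,165) and (305,165), either side of the bar at (248,180), centred and clear of the brass. Next I grip and turn in small steps.

```bash
python3 - <<'E'
from h import *
pi=np.pi; y=np.radians(93.8)
robot.grab(); print("gap",robot.current_finger_gap(),robot.current_tcp_pos(),robot.current_force().round(1) if hasattr(robot.current_force(),'round') else robot.current_force())
p=np.array([495.3,191.2,119])
for k in range(1,6):
    robot.move_straight(p,[pi,0,y+np.radians(40)*k/5]); robot.wait(.1)
    print(round(robot.current_t(),2),np.round(robot.current_ee_rot(),3)[2],np.round(robot.current_force(),1),np.round(robot.current_ft_torque(),2),np.round(robot.current_tcp_pos(),1))
robot.wait(.3); print("gap",robot.current_finger_gap())
robot.open_gripper(); print(robot.current_t(),robot.current_finger_gap())
robot.move_straight(p+[0,0,70],speed=80)
robot.move_straight(p+[0,0,180])
robot.reach([480,-100,330],[pi,0,y])
fs={n:robot.grab_frame(n) for n in("top","side")}
measure(fs); print(robot.current_t())
for n in fs: cv2.imwrite(f"pics/{n}2.png",fs[n]["pixels"][...,::-1])
E
```

```text
gap 14.72041937043169 [494.84091696 191.19886552 119.22537996] [-5.3 -1.7 10.4]
6.46 1.777 [-5.8 -2.5  9.9] [-0.38  1.3   0.02] [494.8 191.2 119.2]
6.85 1.917 [-5.8 -2.1  9.9] [-0.44  1.35  0.02] [494.8 191.2 119.2]
7.24 2.056 [-5.6 -1.9  9.7] [-0.44  1.33 -0.01] [494.8 191.2 119.2]
7.63 2.196 [-6.2 -1.7 10. ] [-0.46  1.34  0.03] [494.8 191.2 119.2]
8.03 2.335 [-5.4 -1.4 10.6] [-0.48  1.35  0.03] [494.8 191.2 119.2]
gap 14.44385407625876
9.0083 85.50344516106308
top bar c [494.7 191. ] rect [495.3 191.2] [14.4 88.8] z 124.8 bar deg 133.1 pipe c [524.5 190.2] head -1.1 678 open 0.772
side bar c [493.3 195.9] rect [494.6 192.6] [14.5 89.4] z 125.0 bar deg 133.6 pipe c [527.5 195.3] head -1.4 734 open 0.785
12.1417
```

View pics/top2.png

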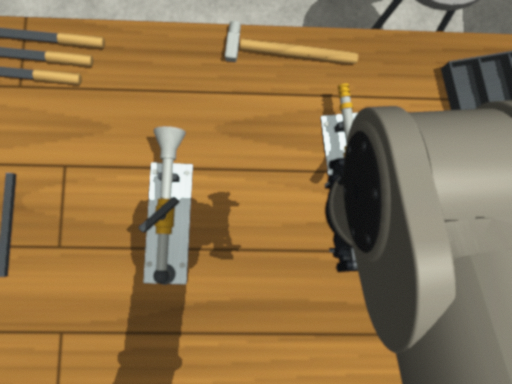

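The top picture shows the burner bar at 45° to the pipe, running from (142,229) to (178,200), with the arm clear of it. The arm hides the hose valve here, so I check that one in the side view before handing in.

```bash
python3 - <<'E'
from h import *
for f in (dict(np.load("side0.npz")),robot.grab_frame("side")):
    w=world(f); q=w[(w[...,2]>119)&(w[...,2]<132)&(np.hypot(w[...,0]-618,w[...,1]+200)<60)]
    r=cv2.minAreaRect(q[:,:2].astype(np.float32)); print(len(q),np.round(r[0],1),np.round(r[1],1),r[2])
print(robot.current_force(),np.abs(robot.current_joint_velocities()).max())
robot.finish_job(); print(robot.current_t())
E
```

```text
143 [ 618.  -200.8] [16.4 89. ] 55.341094970703125
145 [ 618.2 -200.5] [16.1 89.9] 55.33994674682617
[ 0.49498446 -0.14431818 -1.01503305] 0.004187380102259336
the job is handed in; nothing more can be done
the job is handed in; nothing more can be done
```

The burner's valve now stands half open at about 45°, and I've handed the job in. I gripped its T-bar at (495, 191) mm, turned it 40° anticlockwise from about 0.09 rad, let go and moved the arm clear.

- **Burner valve:** the top camera put the opening at 0.772 rad and the side camera at 0.785 rad. The target band is 0.576 to 0.995.
- **Hose valve:** in the side view its bar is unchanged, at 55.34° in both pictures with its centre within 0.4 mm. The arm hid it from the top camera at the last check.
- **Arm:** it is still and touching nothing, with about 1 N on the tool. The last clock reading was 12.1 s, shortly before hand-in.
- **Disagreement:** the mean of the bar points differed by about 5 mm in y between the cameras, because the side camera also sees the bar's flank. The rectangle fits agreed within 2 mm.

No check failed.

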